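# Slide a well plate under the reader bridge and start the reading

## Task

Without gripping or lifting it, push the white well plate along the bench, flat all the way, through the low opening under the reader's bridge until it lies squarely against the end stop behind the bridge. Only then press the start button beside the bridge fully down and let it go. Leave everything else on the bench where it is.

Things in the scene. Friction and masses are not known exactly. Their poses are not given: they have to be found in the camera images.
- plate: white well plate, 24 round wells (4 rows of 6) on top: a rigid flat block 128 mm long (its x), 86 mm wide (its y), 20 mm tall, about 0.12 kg, loose on the bench. Origin: centre of its underside, z up. It starts on the robot's side of the bridge, its +x end roughly towards the bridge, askew and off to one side.
- reader: white reading station fixed to the bench: a low bridge on two posts. Origin on the bench under the middle of the bridge; x is the direction in which a plate slides in (away from the robot), y to the left of it, z up. The bridge spans x -25 to 25 mm, y -75 to 75 mm; its top is 50 mm high, a dark lens turret (36 mm across) on it reaches 72 mm.
- mouth (a point): middle of the opening's front edge, on the bench (reader x = -25 mm): the opening under the bridge is 24 mm high and 102 mm wide between the posts, axes as reader; the plate slides on the bench itself, there is no sill
- stop (a point): middle of the front face of the end stop, on the bench (reader x = 45 mm): a fixed aluminium bar 14 mm high across the opening behind the bridge. A plate fully home has its +x end against it: its centre is at reader x = -19 mm and its tail stands out 58 mm in front of the bridge.
- start_top (a point): the centre of the top face of the round grey start button, 28 mm across, pressed straight down; it sits on a grey control pod (60 x 58 mm, 40 mm tall, reader y 76 to 134 mm) at the left of the bridge
- start (a joint): travel of the start button: 0 at rest, 0.006 m fully down; it springs back, and fully down takes 5 N
- beaker: an open glass beaker, 68 mm across and 90 mm tall, beyond the end stop; bystander, loose, origin at the centre of its underside
- reagent: an amber glass bottle, 48 mm across and 100 mm tall, beyond the end stop; bystander, loose, origin at the centre of its underside
- jar: a white capped jar, 52 mm across and 70 mm tall, at the right of the bridge; bystander, loose, origin at the centre of its underside
- dish: a flat round clear dish, 88 mm across and 16 mm tall, at the left of the plate; bystander, loose, origin at the centre of its underside
- pipette: a pipette lying down, 250 mm long and 24 mm thick, at the right of the plate; bystander, loose, origin at the middle of its thick barrel, at the bench
- tipbox: a grey tip box with a clear lid, 120 x 82 x 66 mm, far to the right; bystander, loose, origin at the centre of its underside
- rack: a white tube rack with five tubes, 160 x 60 mm, 106 mm tall, far to the left; bystander, loose, origin at the centre of its underside
There are look-alikes about, which are no part of the job. Leave any blue or green look-alike of the plate alone.

How it is judged:
By the outcome, as a careful person would: the job done as asked, in the order asked, and still so for the second after the job is handed in, with the robot touching nothing.
It also fails if it takes over 61 s, if anything falls off the work surface, if the arm or the gripper's body presses on something with over 40 N, if the wrist force passes 120 N, or if a joint passes its speed limit or range.

## Robot

A 6-joint arm with a two-finger parallel gripper is mounted at the origin on the work surface. World frame = base frame: x ahead of the robot, y to its left, z up, the work surface at z = 0. Lengths are in m, angles in degrees, forces in N, time in s.
With the tool pointing down it reaches from about 0.3 to 0.75 m from the base axis. Payload 8.5 kg.
Tool frame: the origin (TCP) lies at the very end of the fingers, on their centre line; the grasp point (between the pads) lies 19 mm behind it (hold_point_z is the distance from the TCP to the grasp point, in m); z points along the fingers, y is the direction in which the jaws open and shut (so a half turn about z gives the same grasp; the last joint's range is limited). The gripper opens to 85 mm and grips with 20 to 120 N. Pads are 22 mm wide; open, the fingers measure 114 mm over their backs; the gripper's body (76 mm by 85 mm) begins 54 mm behind the grasp point. The pads swing forward as they close: fully open they stand 13 mm farther back than shut.
Start: joints at [-75.991, 21.807, 74.336, -0, 83.858, -12.336], TCP at [0.244, -0.493, 0.231] pointing down, gripper open.
Joint ranges: [-178.18, 178.18], [-50.72, 133.34], [12.68, 142.11], [-81.47, 261.47], [9.98, 163.14], [-165.26, 165.26]. Speed limits (degrees/s): [136.94, 136.94, 180, 180, 180, 180].

## Interface

Orientations are given as a 3x3 rotation matrix whose columns are the frame's x, y, z axes.
In Python, from rig import observe, get_image, close_job, hold_point_z gives the robot as it stands. The module is installed in compiled form; this text tells all that it offers.
- The arm moves only by the tool jog_arm, never from a script. Its arguments are lists of equal length, an entry for each row: "travel": the shift along the world's x, y, z in m, a list of three; "dr": the turn, a rotation vector about the world's x, y, z in rad, a list of three. In form: {"travel": [[x, y, z], ...], "dr": [[rx, ry, rz], ...]}. A call has 1 to 20 rows; each row shifts and turns the commanded pose from where the row before left it; what a row does not reach is not made up. A row lasts 1/12 s, in which the tool goes at most 41.7 mm and 7.16 degrees, less where a joint would pass 70% of its speed; a pose out of reach is approached as far as the arm can. A call with a gripper value outside its range is refused whole. "jaw" is the finger opening in m, from 0 to 0.0854, set as the call begins (left out, the last holds). The fingers move at their own pace and stop on an object; "newtons" is the grip in N (left out, the last holds). Time passes only in rows, so rows that do not move let the fingers close. It gives the time, the measured TCP pose, the force and the opening at its end, in the units of the state.
- observe(): the state, without advancing time (a new reading comes with each control period).
- get_image(name): name is "scene" or "top"; returns a dict with "color" (400x640x3 uint8, red, green, blue), "fovy" (degrees; the focal length in pixels is half the picture's height over the tangent of half this angle, whatever the lens; pixels are square), "cx", "cy" (the principal point, pixels), "k1" (the pictures are not rectified: a ray, as slopes to the right and down, at radius r is drawn at 1 + k1 r^2 times it, then the intrinsics apply), "R" (3x3) and "t" (3): a world point X has camera coordinates R X + t. Camera axes: x right, y down, z forward; pixel columns grow to the right and rows downward; lengths in m; the calibration is good to about 2 mm. A picture is of the moment at which its call begins. There is no depth.
- close_job(): hands the job in, once; it reports no verdict.
The state is a dict: "time_s": time; "q": joint angles; "qvel": joint speeds; "joint_efforts": joint torques, N m; "position": TCP position; "tool_rot": TCP orientation; "ft_force": force on the tool from outside, world axes, zero at the start; "wrist_torque": the same for the moment, N m; "grip_width": finger opening in m.
Only numpy, scipy, OpenCV 4.12 (cv2) and the standard library are available. Lean on these libraries where they do the work, as an engineer would, in place of code of your own. Each camera call takes 0.05 s, during which the arm holds its last target.

## Working session

There is one attempt and no reset: what is moved stays moved. The work goes in short steps, Python scripts to look and compute and a tool call to move; the robot and the scene stay as the last step left them, time stands still between calls to the robot, and variables do not carry over. Pictures are saved under pics/ and viewed, and the job is handed in when it is done.

Besides the shell and the picture viewer there is one more tool, called as a command line: name --argument value ..., lists and objects as JSON in quotes. jog_arm: Moves the arm, as the interface text tells. Its arguments: {"type":"object","properties":{"travel":{"type":"array"},"dr":{"type":"array"},"jaw":{"type":"number"},"newtons":{"type":"number"}},"required":["travel","dr"]}

```bash
mkdir -p pics; cat > h.py <<'E'
import numpy as np, cv2
from rig import observe, get_image
def snap(name, fn):
    im=get_image(name); cv2.imwrite('pics/'+fn, im['color'][:,:,::-1]); np.save('pics/'+fn+'.npy', im, allow_pickle=True); return im
def load(fn): return np.load('pics/'+fn+'.npy',allow_pickle=True).item()
def K(im):
    f=200/np.tan(np.radians(im['fovy'])/2); return np.array([[f,0,im['cx']],[0,f,im['cy']],[0,0,1.]])
def D(im): return np.array([im['k1'],0,0,0,0.])
def ray(im,uv):
    p=cv2.undistortPoints(np.array(uv,float).reshape(-1,1,2),K(im),D(im)).reshape(-1,2)
    d=np.c_[p,np.ones(len(p))]@np.array(im['R']); c=-np.array(im['R']).T@np.array(im['t']); return c,d
def onz(im,uv,z):
    c,d=ray(im,uv); return c+d*((z-c[2])/d[:,2])[:,None]
def proj(im,X):
    r,_=cv2.Rodrigues(np.array(im['R'])); return cv2.projectPoints(np.array(X,float).reshape(-1,1,3),r,np.array(im['t']),K(im),D(im))[0].reshape(-1,2)
E
python3 - <<'E'
from h import *
for n in('scene','top'):
    im=snap(n,n+'0.png'); print(n,im['fovy'],im['cx'],im['cy'],im['k1'],-np.array(im['R']).T@im['t'])
s=observe(); print(s['time_s'],s['position'],s['tool_rot'],s['ft_force'],s['grip_width'])
E
```

```text
scene 48.818576416858505 322.4969295614807 188.86965325662734 -0.0204127923781929 [1.1937854  0.25941702 1.16040147]
top 54.35254811238991 323.3237806214766 211.99069682533218 0.0009925765213418944 [0.39833268 0.00991657 1.32650746]
0.1 [ 0.244014   -0.49262135  0.23078416] [[ 8.96145318e-01  4.43760614e-01 -2.93946881e-04]
 [ 4.43760616e-01 -8.96144493e-01  1.25078186e-03]
 [ 2.91628849e-04 -1.25132436e-03 -9.99999175e-01]] [0.47520963 0.24891363 0.45916114] 0.08513849918242529
```

View pics/scene0.png

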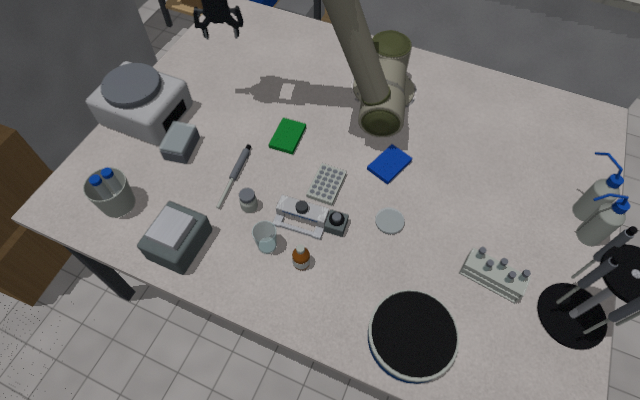

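View pics/top0.png

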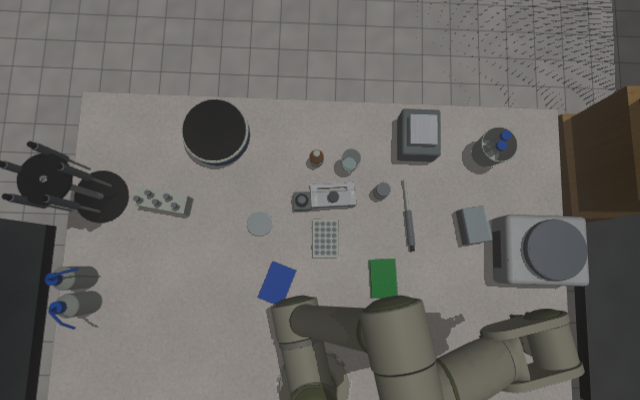

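```bash
python3 - <<'E'
from h import *
a=load('top0.png')['color'][150:270,240:440][:,:,::-1]; cv2.imwrite('pics/tc.png',cv2.resize(a,None,fx=4,fy=4,interpolation=cv2.INTER_CUBIC))
a=load('scene0.png')['color'][150:270,220:420][:,:,::-1]; cv2.imwrite('pics/sc.png',cv2.resize(a,None,fx=4,fy=4,interpolation=cv2.INTER_CUBIC))
E
```

```text
(no output)
```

View pics/tc.png

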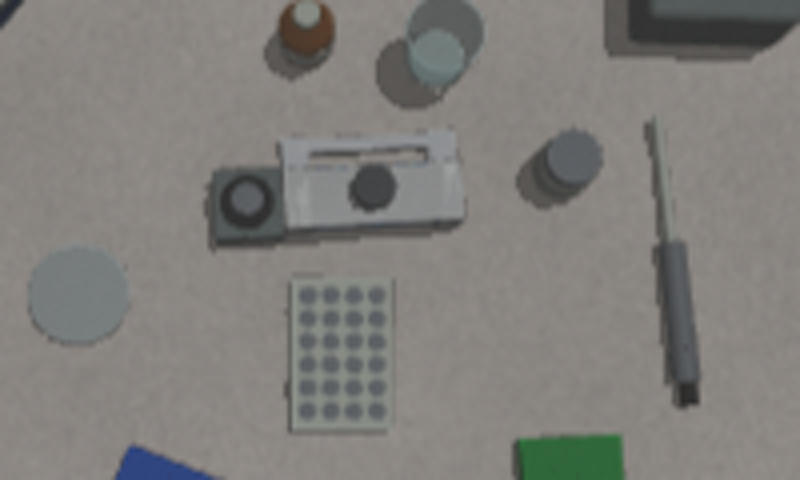

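View pics/sc.png

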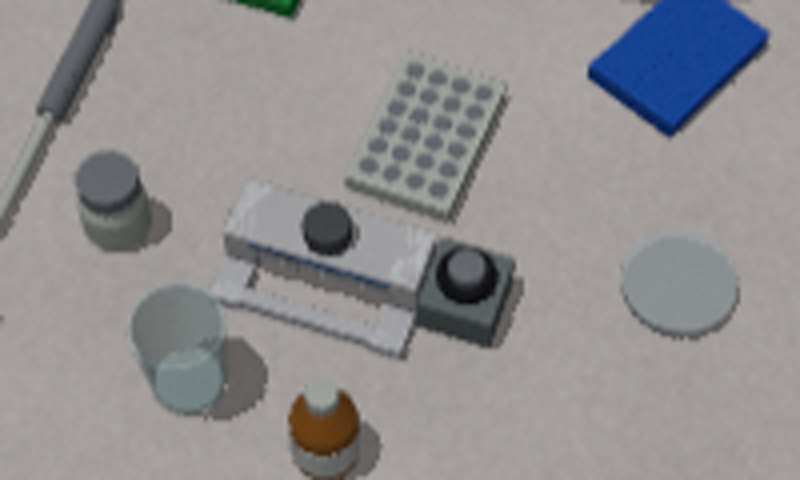

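```bash
cat > m.py <<'E'
from h import *
def wells(im,box):
    x0,y0,x1,y1=box
    g=cv2.cvtColor(im['color'],cv2.COLOR_RGB2GRAY)[y0:y1,x0:x1]
    s=8; G=cv2.resize(g,None,fx=s,fy=s,interpolation=cv2.INTER_CUBIC).astype(np.float32)
    B=cv2.GaussianBlur(G,(0,0),5*s/2)-cv2.GaussianBlur(G,(0,0),s)
    n,l,st,c=cv2.connectedComponentsWithStats((B>6).astype(np.uint8))
    return [(c[i]/s+[x0,y0]+0.5/s-0.5,st[i][4]/s/s) for i in range(1,n) if st[i][4]/s/s>6]
def platepose(im,box,show=False):
    w=wells(im,box); uv=np.array([a for a,_ in w]); ar=np.array([b for _,b in w])
    P=onz(im,uv,0.02)[:,:2]
    return P,ar,uv
E
python3 - <<'E'
from m import *
for f,b in(('top0.png',(312,218,340,260)),('scene0.png',(306,163,347,205))):
    im=load(f); P,ar,uv=platepose(im,b); print(f,len(P)); print(np.c_[uv,ar,P].round(3))
im=load('top0.png')['color']; print(im[190:212,312:358:1].mean(2).astype(int)[:, ::3])
E
```

```text
top0.png 25
[[ 3.22214e+02  2.23197e+02  9.93800e+00  5.30000e-01 -1.40000e-02]
 [ 3.27961e+02  2.23268e+02  1.00780e+01  5.30000e-01 -3.30000e-02]
 [ 3.16531e+02  2.23425e+02  1.00780e+01  5.29000e-01  5.00000e-03]
 [ 3.33756e+02  2.23310e+02  1.06560e+01  5.31000e-01 -5.30000e-02]
 [ 3.16448e+02  2.29107e+02  8.04700e+00  5.09000e-01  5.00000e-03]
 [ 3.22250e+02  2.29196e+02  7.81200e+00  5.10000e-01 -1.50000e-02]
 [ 3.27997e+02  2.29259e+02  7.92200e+00  5.10000e-01 -3.40000e-02]
 [ 3.33818e+02  2.29221e+02  8.92200e+00  5.11000e-01 -5.40000e-02]
 [ 3.16363e+02  2.34884e+02  8.25000e+00  4.90000e-01  4.00000e-03]
 [ 3.22179e+02  2.34909e+02  7.71900e+00  4.90000e-01 -1.50000e-02]
 [ 3.27943e+02  2.34931e+02  7.60900e+00  4.91000e-01 -3.40000e-02]
 [ 3.33791e+02  2.35024e+02  9.81200e+00  4.91000e-01 -5.40000e-02]
 [ 3.16434e+02  2.40649e+02  8.17200e+00  4.71000e-01  4.00000e-03]
 [ 3.22160e+02  2.40684e+02  8.26600e+00  4.71000e-01 -1.60000e-02]
 [ 3.27993e+02  2.40816e+02  8.03100e+00  4.71000e-01 -3.50000e-02]
 [ 3.33830e+02  2.40674e+02  9.23400e+00  4.72000e-01 -5.50000e-02]

[... 3034 characters left out ...]
 140 139 138 137 141 141 135]
 [141 149 138 138 138 136 109  81 120 140 138 138 137 141 141 135]
 [141 149 140 139 139 139 136 123 137 140 137 139 138 142 143 133]
 [141 148 141 140 139 139 140 141 136 135 134 129 120 121 117 132]
 [141 149 140 137 133 129 119 116 109 104 103  96  78  81  74 131]
 [122 120 108 107 100  96  78  74  72  73  75  75  66  72  90 132]
 [ 84  72  68  77  74  77  74  78  84  84  87  86  82  82 121 133]
 [ 72  72  81  85  85  87  85  87  87  86  86  87 115 114 135 134]
 [ 81  81  86  86  86  87 112 114 114 115 113 114 134 134 135 135]
 [ 85  85  86 113 113 114 133 132 134 136 133 136 133 134 134 135]
 [110 112 113 133 132 132 135 133 133 135 133 136 134 135 133 136]]
```

```bash
cat >> m.py <<'E'
def fitplate(P):
    # keep the 24-grid via minAreaRect-like: fit affine to integer lattice
    P=np.asarray(P); c=np.median(P,0); th=0
    for _ in range(5):
        R=np.array([[np.cos(th),-np.sin(th)],[np.sin(th),np.cos(th)]])
        q=(P-c)@R; ij=np.round((q/0.0194)-0.5)+0.5 if False else None
        # x indices -2.5..2.5, y -1.5..1.5
        i=np.round(q[:,0]/0.0194+2.5)-2.5; j=np.round(q[:,1]/0.0194+1.5)-1.5
        ok=(abs(i)<=2.5)&(abs(j)<=1.5)&(np.hypot(q[:,0]-i*.0194,q[:,1]-j*.0194)<.006)
        A=np.c_[i,j][ok]*0.0194; M=np.c_[A,np.ones(len(A))]
        S,*_=np.linalg.lstsq(M,P[ok],rcond=None)
        c=S[2]; th=np.arctan2(S[0,1]-S[1,0],S[0,0]+S[1,1])
    return c,np.degrees(th),ok.sum(),np.linalg.norm(S[:2],axis=1)*.0194,np.abs(M@S-P[ok]).max()
def tri(rays):
    A=0;b=0
    for c,d in rays:
        d=d.ravel()/np.linalg.norm(d); Pm=np.eye(3)-np.outer(d,d); A=A+Pm; b=b+Pm@c
    X=np.linalg.solve(A,b)
    return X,[np.linalg.norm((np.eye(3)-np.outer(d.ravel(),d.ravel())/(d@d.T).item())@(X-c)) for c,d in rays]
E
python3 - <<'E'
from m import *
for f,b in(('top0.png',(312,218,340,260)),('scene0.png',(306,163,347,205))):
    im=load(f); P,ar,uv=platepose(im,b); print(f,fitplate(P))
t=load('top0.png'); s=load('scene0.png')
# front upper edge of bridge, top view
g=cv2.cvtColor(t['color'],cv2.COLOR_RGB2GRAY).astype(float)
pts=[]
for c in range(314,354):
    col=g[198:214,c]; k=np.where((col[:-1]>=108)&(col[1:]<108))[0]
    if len(k): k=k[0]; pts.append((c,198+k+(col[k]-108)/(col[k]-col[k+1])))
pts=np.array(pts); E=onz(t,pts,.05)[:,:2]
vx,vy,x0,y0=cv2.fitLine(E.astype(np.float32),cv2.DIST_HUBER,0,.001,.001).ravel()
if vy<0: vx,vy=-vx,-vy
print('front edge top',x0,y0,'yaw',np.degrees(np.arctan2(-vx,vy)))
for n,im in(('t',t),('s',s)):
    print(n)
    g=cv2.cvtColor(im['color'],cv2.COLOR_RGB2GRAY)
    box=(322,187,344,207) if n=='t' else (294,198,310,216)
    x0,y0,x1,y1=box
    s8=8;G=cv2.resize(g[y0:y1,x0:x1],None,fx=8,fy=8,interpolation=cv2.INTER_CUBIC)
    cs,_=cv2.findContours((G<100).astype(np.uint8),cv2.RETR_EXTERNAL,cv2.CHAIN_APPROX_NONE)
    for c in cs:
        if cv2.contourArea(c)>64*20:
            e=cv2.fitEllipse(c); ctr=np.array(e[0])/8+[x0,y0]-.44; print('turret',ctr,np.array(e[1])/8,onz(im,ctr,.072))
print(s['color'][196:222,292:314].mean(2).astype(int)); 
print(t['color'][192:212,292:312].mean(2).astype(int)); 
print(s['color'][208:232,326:350].mean(2).astype(int)); 
E
```

```text
Traceback (most recent call last):
  File "m.py", line 25, in fitplate
    return c,np.degrees(th),ok.sum(),np.linalg.norm(S[:2],axis=1)*.0194,np.abs(M@S-P[ok]).max()
                                                                        ~~~~~~~~~~~~~~~~~~~~~^^
ValueError: zero-size array to reduction operation maximum which has no identity
```

```bash
python3 - <<'E'
s=open('m.py').read()
a=s.index('def fitplate'); b=s.index('def tri')
s=s[:a]+'''def fitplate(P,c0=None):
    P=np.asarray(P); best=None; g=.0194
    ij0=np.array([(i,j) for i in np.arange(-2.5,3) for j in np.arange(-1.5,2)])
    for dx in np.arange(-3,3.1,.5):
      for dy in np.arange(-2,2.1,.5):
        c=np.median(P,0)+np.array([dx,dy])*g; th=0; S=None
        for _ in range(5):
            R=np.array([[np.cos(th),-np.sin(th)],[np.sin(th),np.cos(th)]])
            L=ij0*g@R.T+c
            dd=np.linalg.norm(P[:,None]-L[None],axis=2); k=dd.argmin(1); ok=dd.min(1)<.007
            if ok.sum()<10: S=None;break
            M=np.c_[ij0[k][ok]*g,np.ones(ok.sum())]
            S,*_=np.linalg.lstsq(M,P[ok],rcond=None); c=S[2]; th=np.arctan2(S[0,1]-S[1,0],S[0,0]+S[1,1])
        if S is None: continue
        e=np.abs(M@S-P[ok]).max(); r=(int(ok.sum()),-e)
        if best is None or r>best[0]: best=(r,c,np.degrees(th),np.linalg.norm(S[:2],axis=1)*g)
    return best
'''+s[b:]
open('m.py','w').write(s)
E
cat > r.py <<'E'
from m import *
for f,b in(('top0.png',(312,218,340,260)),('scene0.png',(306,163,347,205))):
    im=load(f); P,ar,uv=platepose(im,b); print(f,fitplate(P))
t=load('top0.png'); s=load('scene0.png')
g=cv2.cvtColor(t['color'],cv2.COLOR_RGB2GRAY).astype(float)
pts=[]
for c in range(314,354):
    col=g[198:214,c]; k=np.where((col[:-1]>=108)&(col[1:]<108))[0]
    if len(k): k=k[0]; pts.append((c,198+k+(col[k]-108)/(col[k]-col[k+1])))
pts=np.array(pts); E=onz(t,pts,.05)[:,:2]
vx,vy,x0,y0=cv2.fitLine(E.astype(np.float32),cv2.DIST_HUBER,0,.001,.001).ravel()
if vy<0: vx,vy=-vx,-vy
print('front edge top',x0,y0,'yaw',np.degrees(np.arctan2(-vx,vy)))
for n,im in(('t',t),('s',s)):
    g=cv2.cvtColor(im['color'],cv2.COLOR_RGB2GRAY)
    x0,y0,x1,y1=(322,187,344,207) if n=='t' else (294,198,310,216)
    G=cv2.resize(g[y0:y1,x0:x1],None,fx=8,fy=8,interpolation=cv2.INTER_CUBIC)
    cs,_=cv2.findContours((G<100).astype(np.uint8),cv2.RETR_EXTERNAL,cv2.CHAIN_APPROX_NONE)
    for c in cs:
        if cv2.contourArea(c)>64*20:
            e=cv2.fitEllipse(c); ctr=np.array(e[0])/8+[x0,y0]-.44; print('turret',ctr,np.array(e[1])/8,onz(im,ctr,.072))
np.set_printoptions(linewidth=200)
print(s['color'][196:222,292:314].mean(2).astype(int)); 
print(t['color'][192:212,292:312].mean(2).astype(int)); 
print(s['color'][208:232,326:350].mean(2).astype(int)); 
E
python3 r.py
```

```text
top0.png ((24, np.float64(-0.0005638343624494446)), array([ 0.48113379, -0.0252282 ]), np.float64(1.6365424130798876), array([0.01942835, 0.01944154]))
scene0.png ((22, np.float64(-0.0008690270477826889)), array([ 0.48201624, -0.02319168]), np.float64(1.5891663903577489), array([0.0193834, 0.0194213]))
front edge top 0.58702004 -0.038848005 yaw 5.127714
turret [332.60979038 196.51969486] [11.19519138 12.54799366] [[ 0.61334407 -0.04437226  0.072     ]]
turret [301.62716919 207.03046757] [12.829422   13.81554985] [[ 0.62320745 -0.04022301  0.072     ]]
[[159 156 155 156 156 156 158 159 161 159 156 157 157 158 123  93  93  94  92 111 125 131]
 [143 148 155 158 157 156 156 158 161 161 160 159 158 160 149 129 103  92  94  93  92 100]
 [148 155 155 150 148 155 157 157 158 159 161 160 156 161 157 152 143 139 124 103  93  92]
 [158 159 155 153 156 157 151 150 148 159 161 159 157 160 155 157 157 156 148 142 138 127]
 [158 158 158 158 161 158 154 130 104 117 118 124 124 159 155 156 158 157 157 156 154 149]
 [159 159 158 158 159 135 117  90  66  68  69  78  76 117 144 148 158 159 160 155 153 1
[... 5162 characters left out ...]
8 101]
 [ 93  94  94  92  93  88  80  62  25  15  17   9  15  28  76  78  93  93  88  44  76  97  95  98]
 [ 76  85  92  92  95  94  96  88  79  78  77  78  79  78  95  92  93  92  70  40  83  96  96 144]
 [ 58  66  70  72  83  91  96  93  96  94  94  94  94  96  94  94  95  91  52  50  90  97  97 159]
 [ 55  54  53  56  62  70  73  81  90  92  94  94  95  95  94  94  94  87  41  75  96  96 143 159]
 [ 52  50  53  53  55  51  53  60  68  71  75  88  93  95  95  96  95  70  39  84  95  97 128 161]
 [ 53  51  53  52  54  54  55  52  52  53  58  64  70  74  86  92  93  50  51  94  96  96 141 160]
 [ 52  50  52  50  52  52  51  53  52  54  55  54  53  56  64  70  67  42  77  97  95  98 157 155]]
```

```bash
cat > r2.py <<'E'
from m import *
import sys
np.set_printoptions(linewidth=200,suppress=True,precision=4)
t=load('top0.png'); s=load('scene0.png')
gray=lambda im: cv2.cvtColor(im['color'],cv2.COLOR_RGB2GRAY).astype(float)
def edge(im,cols,r0,r1,th,z,name):
    g=gray(im); pts=[]
    for c in cols:
        a,b=r0(c),r1(c); col=g[a:b,c]; k=np.where((col[:-1]>=th)&(col[1:]<th))[0]
        if len(k): k=k[0]; pts.append((c,a+k+(col[k]-th)/(col[k]-col[k+1])))
    pts=np.array(pts); E=onz(im,pts,z)[:,:2]
    vx,vy,x0,y0=cv2.fitLine(E.astype(np.float32),cv2.DIST_HUBER,0,.001,.001).ravel()
    if vy<0: vx,vy=-vx,-vy
    res=(E-[x0,y0])@[vy,-vx]
    print(name,len(pts),'pt',x0,y0,'yaw',np.degrees(np.arctan2(-vx,vy)),'rms',res.std()); print(pts[::4,1])
    return x0,y0,vx,vy
f=edge(t,range(314,353),lambda c:198,lambda c:212,108,.05,'front/top')
lin=lambda c:int(211+(c-285)*12/35)
b=edge(s,range(284,322),lambda c:lin(c)-5,lambda c:lin(c)+7,118,.05,'back/scene')
n=np.array([f[3]+b[3],-(f[2]+b[2])]); n/=np.linalg.norm(n)
print('width',n@(np.array(b[:2])-f[:2]))
# shaded pod/bridge boundary in top view
g=gray(t)
rows=range(193,205); L=[]
for r in rows:
    row=g[r,306:316]; k=np.where((row[:-1]<112)&(row[1:]>=112))[0][0]; L.append((306+k+(112-row[k])/(row[k+1]-row[k]),r))
print('left edge',onz(t,L,.05)[:,:2])
print(t['color'][192:206:3,348:362])
E
python3 r2.py
```

```text
front/top 39 pt 0.58880496 -0.058694024 yaw 5.072123 rms 0.000254532813381549
[206.225  206.     205.9677 205.6765 205.2683 205.175  204.9032 204.8438 204.6    204.3077]
back/scene 38 pt 0.63744026 -0.02631638 yaw 4.9783244 rms 0.0003787941264696685
[210.3889 211.6591 212.8261 214.1455 215.0652 216.3654 217.6591 218.8095 220.0377 221.3333]
width 0.05128446
left edge [[0.6265 0.0285]
 [0.6231 0.0283]
 [0.6197 0.0282]
 [0.6164 0.0281]
 [0.613  0.028 ]
 [0.6096 0.0281]
 [0.6063 0.028 ]
 [0.6029 0.0274]
 [0.5996 0.027 ]
 [0.5962 0.0268]
 [0.5929 0.0261]
 [0.5896 0.0253]]
[[[136 137 138]
  [136 137 138]
  [139 141 141]
  [152 154 154]
  [155 159 158]
  [153 156 155]
  [139 141 140]
  [133 132 130]
  [138 133 129]
  [138 133 129]
  [137 133 128]
  [137 132 129]
  [137 133 128]
  [137 132 128]]

 [[138 139 140]
  [137 138 139]
  [138 139 140]
  [145 147 147]
  [147 149 149]
  [141 143 143]
  [145 147 147]
  [138 137 136]
  [137 132 128]
  [138 133 129]
  [138 133 129]
  [139 134 130]
  [140 136 132]
  [137 133 129]]

 [[138 139 139]
  [137 138 138]
  [139 140 140]
  [143 145 145]
  [144 145 146]
  [140 142 142]
  [142 144 144]
  [141 142 141]
  [139 134 130]
  [138 133 129]
  [137 132 128]
  [136 132 128]
  [138 133 128]
  [139 134 130]]

 [[137 138 138]
  [137 138 139]
  [139 140 141]
  [140 141 142]
  [140 141 142]
  [140 142 142]
  [140 142 142]
  [140 140 140]
  [125 121 118]
  [140 135 131]
  [138 134 130]
  [138 133 129]
  [139 134 130]
  [139 135 130]]

 [[119 121 121]
  [114 116 118]
  [118 120 121]
  [121 122 122]
  [118 119 119]
  [116 117 117]
  [117 118 118]
  [117 117 117]
  [121 119 115]
  [137 132 127]
  [135 130 126]
  [136 131 127]
  [135 131 127]
  [136 132 128]]]
```

```bash
python3 - <<'E'
from h import *
for n,b in(('top',(288,176,364,216)),('scene',(270,190,356,242))):
    a=load(n+'0.png')['color'][b[1]:b[3],b[0]:b[2]][:,:,::-1].astype(float)
    a=np.clip((a-40)*1.6,0,255).astype(np.uint8)
    cv2.imwrite('pics/z_%s.png'%n,cv2.resize(a,None,fx=9,fy=9,interpolation=cv2.INTER_NEAREST))
E
```

```text
(no output)
```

View pics/z_top.png

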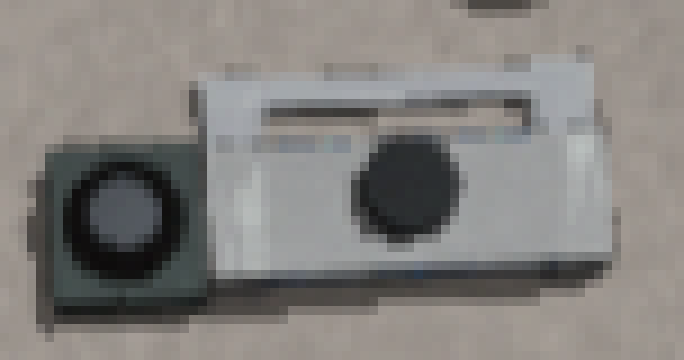

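View pics/z_scene.png

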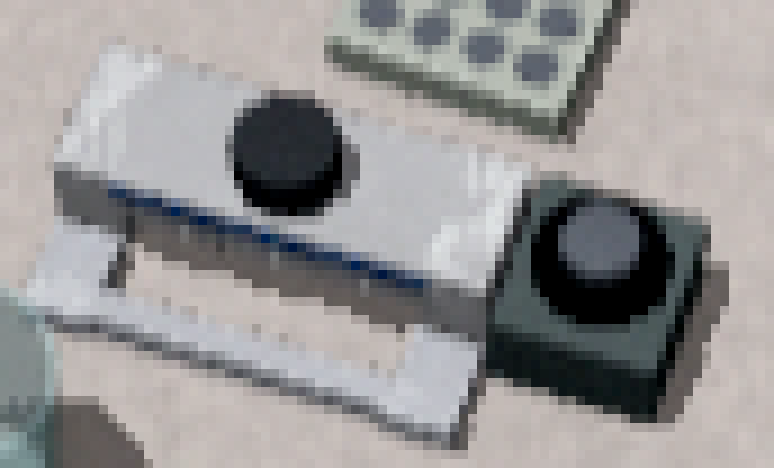

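```bash
cat > r3.py <<'E'
from m import *
np.set_printoptions(linewidth=200,suppress=True,precision=4)
t=load('top0.png'); s=load('scene0.png')
rg=lambda im: im['color'][:,:,2].astype(float)-im['color'][:,:,0]  # blue - red : bench negative, bridge >=0
d=rg(t); R=[]
for r in range(193,204):
    row=d[r,350:362]; k=np.where((row[:-1]>=-4)&(row[1:]<-4))[0][0]; R.append((350+k+(row[k]+4)/(row[k]-row[k+1]),r))
Rw=onz(t,R,.05)[:,:2]; print('right',Rw)
th=np.radians(5.03); ex=np.array([np.cos(th),np.sin(th)]); ey=np.array([-np.sin(th),np.cos(th)])
print('right along ey',Rw@ey, 'left', np.array([[.6231,.0283],[.613,.028],[.6029,.0274]])@ey)
f=np.array([.588805,-.058694])@ex; b=np.array([.63744,-.026316])@ex; print('ex front,back',f,b,(f+b)/2)
# button top: blobs brighter than dark ring
U={}
for n,im,(x0,y0,x1,y1),th0 in(('t',t,(293,193,309,207),72),('s',s,(328,211,344,223),62)):
    g=cv2.cvtColor(im['color'],cv2.COLOR_RGB2GRAY)
    G=cv2.resize(g[y0:y1,x0:x1],None,fx=8,fy=8,interpolation=cv2.INTER_CUBIC)
    cs,_=cv2.findContours((G>th0).astype(np.uint8),cv2.RETR_CCOMP,cv2.CHAIN_APPROX_NONE)
    for c in cs:
        if 64*15<cv2.contourArea(c)<64*90:
            e=cv2.fitEllipse(c); ctr=np.array(e[0])/8+[x0,y0]-.44; print(n,ctr,np.array(e[1])/8); U.setdefault(n,ctr) if 6<e[1][0]/8<11 else 0
print(U); X,r=tri([ray(t,U['t']),ray(s,U['s'])]); print('button',X,r, X[:2]@ex, X[:2]@ey)
for nm,uv in(('t',[332.6,195.85]),('s',[301.6,206.3])): 
    p=onz(t if nm=='t' else s,uv,.072)[0]; print('turret',p,p[:2]@ex,p[:2]@ey)
# tilt-free check: bystanders
E
python3 r3.py
```

```text
right [[ 0.6316 -0.1202]
 [ 0.6282 -0.1207]
 [ 0.6248 -0.1207]
 [ 0.6215 -0.1215]
 [ 0.6181 -0.1212]
 [ 0.6147 -0.1215]
 [ 0.6114 -0.1219]
 [ 0.608  -0.122 ]
 [ 0.6046 -0.1221]
 [ 0.6013 -0.1223]
 [ 0.5979 -0.1231]]
right along ey [-0.1751 -0.1753 -0.175  -0.1755 -0.175  -0.1749 -0.175  -0.1748 -0.1746 -0.1746 -0.175 ] left [-0.0264 -0.0259 -0.0256]
ex front,back 0.5813913352780411 0.63267785515835 0.6070345952181955
t [301.3657 199.1696] [7.5767 7.8675]
t [300.6641 199.6393] [15.817  17.8858]
{'t': array([301.3657, 199.1696])}Traceback (most recent call last):
  File "r3.py", line 21, in <module>
    print(U); X,r=tri([ray(t,U['t']),ray(s,U['s'])]); print('button',X,r, X[:2]@ex, X[:2]@ey)
                                           ~^^^^^
KeyError: 's'
```

```bash
sed -i "s/^print(U); X/U['s']=np.array([336.2,216.3]); print(U); X/" r3.py; python3 r3.py | tail -4; cat >> m.py <<'E'
th=np.radians(5.03); EX=np.array([np.cos(th),np.sin(th)]); EY=np.array([-np.sin(th),np.cos(th)]); RO=.607*EX-.1006*EY
def toreader(p): p=np.asarray(p)-RO; return np.c_[p@EX,p@EY]
def toworld(p): p=np.atleast_2d(p); return RO+p[:,:1]*EX+p[:,1:]*EY
E
python3 - <<'E'
from m import *
print(RO)
for c in([.4811,-.0252],[.4820,-.0232]): print(toreader(c))
for nm,b in(('button',[0,.105]),('plate home',[-.019,0])): print(nm,toworld(b))
t=load('top0.png');s=load('scene0.png')
# dish, beaker, pipette, jar crude
for n,uv,z in(('dish',(259.2,223.5),.016),('jar',(383,189.8),.07),('pip tip',(404,180),.01),('pip end',(412,249),.01),('beaker top',(350,163.7),.0),('bottle',(316.5,153.5),.1)):
    w=onz(t,uv,z)[0]; print(n,w,toreader(w[:2]))
E
```

```text
{'t': array([301.3657, 199.1696]), 's': array([336.2, 216.3])}
button [0.6033 0.0585 0.0568] [np.float64(0.0008000870045311855), np.float64(0.0008000870045312292)] 0.6061440778534266 0.005410682964373256
turret [ 0.6156 -0.0443  0.072 ] 0.60930707214389 -0.09808060667549366
turret [ 0.621  -0.0413  0.072 ] 0.6150200079423558 -0.09561189154920628
[ 0.61348274 -0.04699244]
[[-0.12996222  0.03331548]]
[[-0.12889033  0.03522887]]
button [[0.60427662 0.0576032 ]]
plate home [[ 0.59455591 -0.04865831]]
dish [0.52246994 0.19794167 0.016     ] [[-0.06918713  0.25197061]]
jar [ 0.64174484 -0.20967496  0.07      ] [[ 0.01388969 -0.16453396]]
pip tip [ 0.69036828 -0.29277188  0.01      ] [[ 0.05504016 -0.25157405]]
pip end [ 0.45312594 -0.32077922  0.01      ] [[-0.18374414 -0.25867275]]
beaker top [ 0.74402062 -0.10517277  0.        ] [[ 0.12493408 -0.06940149]]
bottle [0.74785205 0.01280809 0.1       ] [[0.139095   0.04778909]]
```

```bash
python3 - <<'E'
from m import *
s=observe(); p=np.array(s['position'])
for q in([-.130,.118],[-.130,.060],[-.130,.054],[-.23,0],[-.094,0],[0,.105]): w=toworld(q)[0]; print(q,w,w-p[:2])
print(-EY, EX)
E
```

```text
[-0.13, 0.118] [0.47363745 0.05915508] [0.22962345 0.55177643]
[-0.13, 0.06] [0.47872274 0.00137844] [0.23470874 0.4939998 ]
[-0.13, 0.054] [ 0.4792488  -0.00459845] [0.2352348 0.4880229]
[-0.23, 0] [ 0.38436849 -0.06715823] [0.14035449 0.42546313]
[-0.094, 0] [ 0.51984474 -0.05523411] [0.27583074 0.43738724]
[0, 0.105] [0.60427662 0.0576032 ] [0.36026262 0.55022455]
[ 0.08767734 -0.99614893] [0.99614893 0.08767734]
```

jog_arm --travel '[[0.0115, 0.0276, 0], [0.0115, 0.0276, 0], [0.0115, 0.0276, 0], [0.0115, 0.0276, 0], [0.0115, 0.0276, 0], [0.0115, 0.0276, 0], [0.0115, 0.0276, 0], [0.0115, 0.0276, 0], [0.0115, 0.0276, 0], [0.0115, 0.0276, 0], [0.0115, 0.0276, 0], [0.0115, 0.0276, 0], [0.0115, 0.0276, 0], [0.0115, 0.0276, 0], [0.0115, 0.0276, 0], [0.0115, 0.0276, 0], [0.0115, 0.0276, 0], [0.0115, 0.0276, 0], [0.0115, 0.0276, 0], [0.0115, 0.0276, 0]]' --dr '[[0, 0, 0.06], [0, 0, 0.06], [0, 0, 0.06], [0, 0, 0.06], [0, 0, 0.06], [0, 0, 0.06], [0, 0, 0.06], [0, 0, 0.06], [0, 0, 0.06], [0, 0, 0.06], [0, 0, 0.06], [0, 0, 0.06], [0, 0, 0.06], [0, 0, 0.06], [0, 0, 0.06], [0, 0, 0.06], [0, 0, 0.06], [0, 0, 0.06], [0, 0, 0.06], [0, 0, 0.06]]' --jaw 0.05

```text
time_s: 1.77
position: [0.4742, 0.0607, 0.2311]
tool_rot: [[-0.092, 0.996, -0.001], [0.996, 0.092, 0.0], [0.0, -0.001, -1.0]]
ft_force: [0.9, -0.4, 0.0]
grip_width: 0.0498
```

jog_arm --travel '[[0, 0, -0.03], [0, 0, -0.03], [0, 0, -0.03], [0, 0, -0.03], [0, 0, -0.03], [0, 0, -0.03], [0, 0, -0.02], [0, 0, -0.01], [0, 0, -0.004], [0, 0, -0.003], [0, 0, 0]]' --dr '[[0, 0, -0.004], [0, 0, 0], [0, 0, 0], [0, 0, 0], [0, 0, 0], [0, 0, 0], [0, 0, 0], [0, 0, 0], [0, 0, 0], [0, 0, 0], [0, 0, 0]]'

```text
time_s: 2.68
position: [0.4742, 0.0591, 0.0143]
tool_rot: [[-0.085, 0.996, 0.0], [0.996, 0.085, 0.0], [0.0, 0.0, -1.0]]
ft_force: [0.4, -1.7, -1.5]
grip_width: 0.0498
```

```bash
python3 - <<'E'
from m import *
s=observe(); print(s['position'],s['ft_force'],toreader(s['position'][:2]))
for n in('scene','top'):
    im=snap(n,n+'1.png')
b=(260,130,400,230); a=load('scene1.png')['color'][b[1]:b[3],b[0]:b[2],::-1]; cv2.imwrite('pics/s1.png',cv2.resize(a,None,fx=5,fy=5,interpolation=cv2.INTER_CUBIC))
E
```

```text
[0.47417347 0.05912755 0.01434589] [ 0.44919311 -1.73131371 -1.47425034] [[-0.12946846  0.11792558]]
```

View pics/s1.png

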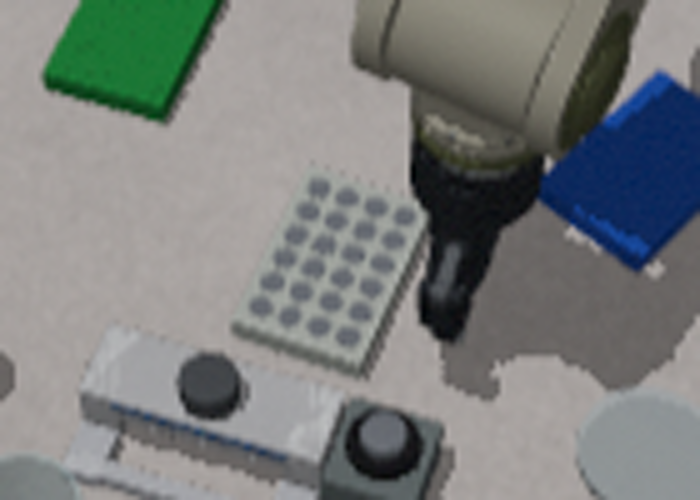

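jog_arm --travel '[[0, 0, -0.006], [0, 0, -0.005], [0.0007, -0.008, 0], [0.0007, -0.008, 0], [0.00044, -0.005, 0], [0.00044, -0.005, 0], [0.00035, -0.004, 0], [0.00035, -0.004, 0], [0.00035, -0.004, 0], [0.00035, -0.004, 0], [0.00035, -0.004, 0], [0.00035, -0.004, 0], [0.00027, -0.003, 0], [0.00027, -0.003, 0], [0.00018, -0.002, 0], [0, 0, 0]]' --dr '[[0, 0, 0], [0, 0, 0], [0, 0, 0], [0, 0, 0], [0, 0, 0], [0, 0, 0], [0, 0, 0], [0, 0, 0], [0, 0, 0], [0, 0, 0], [0, 0, 0], [0, 0, 0], [0, 0, 0], [0, 0, 0], [0, 0, 0], [0, 0, 0]]'

```text
time_s: 4.12
position: [0.4793, 0.0007, 0.0033]
tool_rot: [[-0.085, 0.996, 0.0], [0.996, 0.085, -0.0], [-0.0, 0.0, -1.0]]
ft_force: [0.2, -0.7, 0.7]
grip_width: 0.0497
```

```bash
python3 - <<'E'
from m import *
s=observe(); print(s['position'],s['ft_force'],toreader(s['position'][:2]))
for n in('scene','top'):
    im=snap(n,n+'2.png')
b=(260,130,400,230); a=load('scene2.png')['color'][b[1]:b[3],b[0]:b[2],::-1]; cv2.imwrite('pics/s2.png',cv2.resize(a,None,fx=5,fy=5,interpolation=cv2.INTER_CUBIC))
P,ar,uv=platepose(load('scene2.png'),(295,155,350,208)); f=fitplate(P); print(f,toreader(f[1]))
E
```

```text
[0.47925309 0.00072837 0.00330579] [ 0.1980873  -0.7320739   0.66134558] [[-0.12952869  0.05930593]]
((17, np.float64(-0.0006983996833199863)), array([ 0.48733437, -0.05330507]), np.float64(4.844006203966304), array([0.01929767, 0.01943732])) [[-0.12621603  0.00477203]]
```

View pics/s2.png

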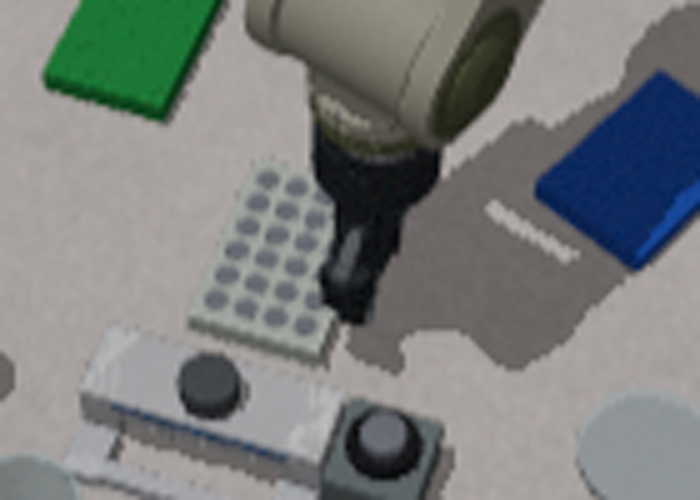

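View pics/top2.png

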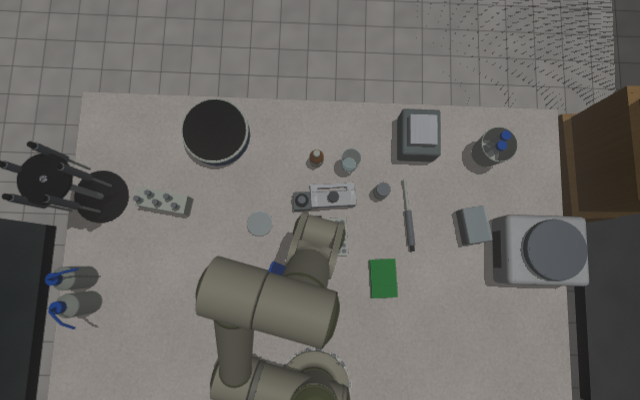

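jog_arm --travel '[[0.00018, -0.002, 0], [0.00018, -0.002, 0], [0, 0, 0], [-0.00044, 0.005, 0], [-0.0009, 0.01, 0], [-0.0009, 0.01, 0.0], [0, 0, 0.02], [0, 0, 0.04], [-0.02, 0, 0.04], [-0.035, 0, 0.02], [-0.038, 0, 0], [-0.038, 0, 0], [0, 0, 0]]' --dr '[[0, 0, 0], [0, 0, 0], [0, 0, 0], [0, 0, 0], [0, 0, 0], [0, 0, 0], [0, 0, 0], [0, 0, 0], [0, 0, -0.1], [0, 0, -0.12], [0, 0, -0.12], [0, 0, -0.12], [0, 0, 0]]'

```text
time_s: 5.3
position: [0.3404, 0.0245, 0.12]
tool_rot: [[0.371, 0.929, -0.006], [0.929, -0.371, 0.002], [-0.001, -0.006, -1.0]]
ft_force: [-0.1, 0.2, -1.8]
grip_width: 0.0498
```

```bash
python3 - <<'E'
from m import *
s=observe(); print(s['position'],s['ft_force'],toreader(s['position'][:2]),s['tool_rot'][:,1])
for n in('scene','top'):
    im=snap(n,n+'3.png')
for f,b in(('top3.png',(314,215,350,262)),('scene3.png',(295,155,335,208))):
    P,ar,uv=platepose(load(f),b); f=fitplate(P); print(f,toreader(f[1]))
b=(260,140,400,280); a=load('top3.png')['color'][b[1]:b[3],b[0]:b[2],::-1]; cv2.imwrite('pics/t3.png',cv2.resize(a,None,fx=4,fy=4,interpolation=cv2.INTER_CUBIC))
E
```

```text
[0.3403866  0.02447648 0.12001663] [-0.08572034  0.16889164 -1.75146936] [[-0.26577822  0.09513803]] [ 0.92865171 -0.37090256 -0.00610687]
((24, np.float64(-0.0005526645964015267)), array([ 0.48670292, -0.05889448]), np.float64(4.904240279476094), array([0.01942167, 0.01948182])) [[-0.12733512 -0.00074049]]
((24, np.float64(-0.0008976201644902981)), array([ 0.48762436, -0.05686671]), np.float64(4.872247182006446), array([0.01938705, 0.01947897])) [[-0.12623943  0.00119869]]
```

View pics/t3.png

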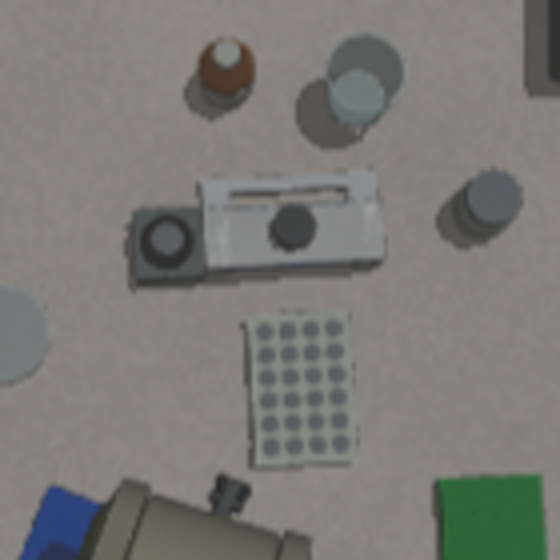

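jog_arm --travel '[[0.0052, -0.0092, 0], [0.0052, -0.0092, 0], [0.0052, -0.0092, 0], [0.0052, -0.0092, 0], [0.0052, -0.0092, 0], [0.0052, -0.0092, 0], [0.0052, -0.0092, 0], [0.0052, -0.0092, 0], [0.0052, -0.0092, 0], [0.0052, -0.0092, 0], [0, 0, 0], [0, 0, -0.03], [0, 0, -0.03], [0, 0, -0.025], [0, 0, -0.02], [0, 0, 0]]' --dr '[[0, 0, -0.11], [0, 0, -0.11], [0, 0, -0.11], [0, 0, -0.11], [0, 0, -0.11], [0, 0, -0.11], [0, 0, -0.11], [0, 0, -0.11], [0, 0, -0.11], [0, 0, -0.11], [0, 0, 0], [0, 0, 0], [0, 0, 0], [0, 0, 0], [0, 0, 0], [0, 0, 0]]'

```text
time_s: 6.73
position: [0.3987, -0.0687, 0.0129]
tool_rot: [[0.995, 0.1, -0.005], [0.1, -0.995, 0.003], [-0.005, -0.003, -1.0]]
ft_force: [0.6, 1.3, 0.7]
grip_width: 0.0498
```

```bash
python3 - <<'E'
from m import *
s=observe(); print(s['position'],s['ft_force'],toreader(s['position'][:2]),s['tool_rot'],np.degrees(np.arctan2(s['tool_rot'][1][1],s['tool_rot'][0][1])))
im=snap('scene','scene4.png')
b=(260,110,400,230); a=im['color'][b[1]:b[3],b[0]:b[2],::-1]; cv2.imwrite('pics/s4.png',cv2.resize(a,None,fx=5,fy=5,interpolation=cv2.INTER_CUBIC))
E
```

```text
[ 0.39866461 -0.06868059  0.01290728] [0.58857444 1.28649696 0.72745693] [[-0.21589241 -0.00276994]] [[ 0.99498614  0.09988041 -0.00514596]
 [ 0.09989516 -0.99499432  0.00269286]
 [-0.00485124 -0.00319342 -0.99998313]] -84.2676867011648
```

View pics/s4.png

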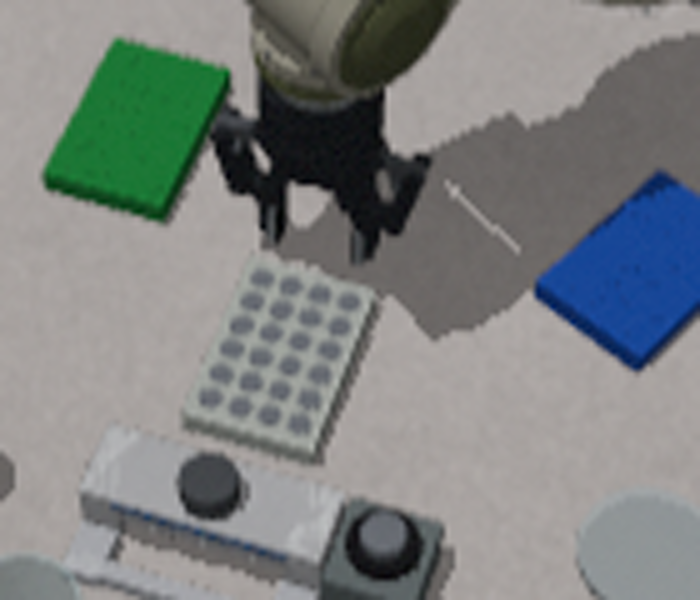

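jog_arm --travel '[[0, 0.001, -0.005], [0, 0.001, -0.004], [0.00598, 0.00053, 0], [0.00598, 0.00053, 0], [0.00598, 0.00053, 0], [0.00598, 0.00053, 0], [0.00598, 0.00053, 0], [0.00598, 0.00053, 0], [0.00598, 0.00053, 0], [0.00598, 0.00053, 0], [0.00598, 0.00053, 0], [0.00598, 0.00053, 0], [0.00598, 0.00053, 0], [0.00598, 0.00053, 0], [0.0, 0.0, 0]]' --dr '[[-0.0027, -0.005, -0.006], [0, 0, -0.006], [0, 0, 0], [0, 0, 0], [0, 0, 0], [0, 0, 0], [0, 0, 0], [0, 0, 0], [0, 0, 0], [0, 0, 0], [0, 0, 0], [0, 0, 0], [0, 0, 0], [0, 0, 0], [0, 0, 0]]'

```text
time_s: 8.03
position: [0.4728, -0.0616, 0.0066]
tool_rot: [[0.996, 0.084, 0.007], [0.084, -0.996, -0.003], [0.006, 0.004, -1.0]]
ft_force: [-1.0, -0.3, -0.2]
grip_width: 0.05
```

```bash
python3 - <<'E'
from m import *
s=observe(); print(s['position'],s['ft_force'],toreader(s['position'][:2]),s['tool_rot'],np.degrees(np.arctan2(s['tool_rot'][1][1],s['tool_rot'][0][1])))
im=snap('scene','scene5.png'); snap('top','top5.png')
b=(260,110,400,230); a=im['color'][b[1]:b[3],b[0]:b[2],::-1]; cv2.imwrite('pics/s5.png',cv2.resize(a,None,fx=5,fy=5,interpolation=cv2.INTER_CUBIC))
E
```

```text
[ 0.47284851 -0.06162816  0.00662031] [-1.00627943 -0.25398475 -0.20139948] [[-0.14137586 -0.00224892]] [[ 0.99645715  0.08384414  0.00658101]
 [ 0.08386642 -0.99647191 -0.00318666]
 [ 0.00629061  0.0037273  -0.99997327]] -85.19040509765416
```

View pics/s5.png

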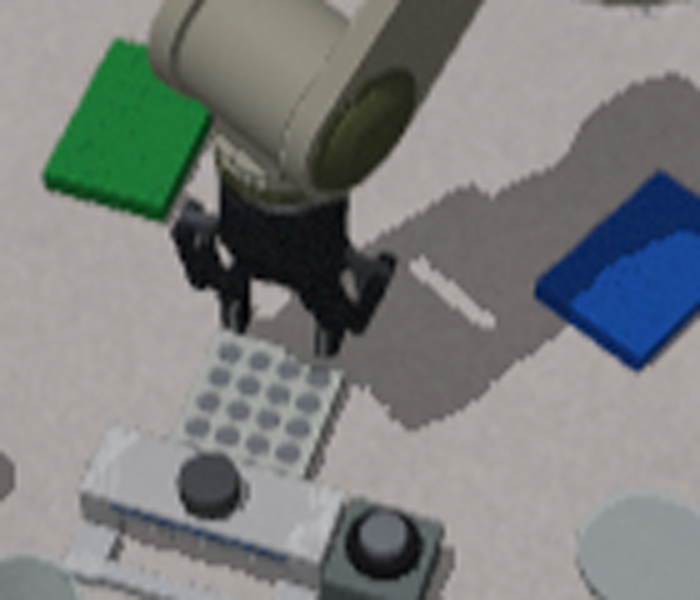

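jog_arm --travel '[[0.00598, 0.00053, -0.002], [0.00598, 0.00053, 0], [0.00598, 0.00053, 0], [0.00598, 0.00053, 0], [0.00498, 0.00044, 0], [0.00398, 0.00035, 0], [0.002, 0.00018, 0], [0, 0, 0]]' --dr '[[0.003, 0.006, 0.002], [0, 0, 0], [0, 0, 0], [0, 0, 0], [0, 0, 0], [0, 0, 0], [0, 0, 0], [0, 0, 0]]'

```text
time_s: 8.8
position: [0.5068, -0.0584, 0.0046]
tool_rot: [[0.996, 0.086, -0.0], [0.086, -0.996, 0.0], [-0.0, -0.0, -1.0]]
ft_force: [0.0, -0.1, -0.3]
grip_width: 0.0499
```

```bash
python3 - <<'E'
from m import *
s=observe(); print(s['position'],s['ft_force'],toreader(s['position'][:2]),s['tool_rot'],np.degrees(np.arctan2(s['tool_rot'][1][1],s['tool_rot'][0][1])))
im=snap('scene','scene6.png'); 
b=(260,110,400,230); a=im['color'][b[1]:b[3],b[0]:b[2],::-1]; cv2.imwrite('pics/s6.png',cv2.resize(a,None,fx=5,fy=5,interpolation=cv2.INTER_CUBIC))
E
```

```text
[ 0.50679564 -0.05839645  0.00460452] [ 0.0321177  -0.08247112 -0.34592679] [[-0.10727611 -0.00200605]] [[ 9.96304407e-01  8.58912786e-02 -4.64857865e-04]
 [ 8.58913380e-02 -9.96304505e-01  1.09393261e-04]
 [-4.53744058e-04 -1.48916252e-04 -9.99999886e-01]] -85.07272112925145
```

View pics/s6.png

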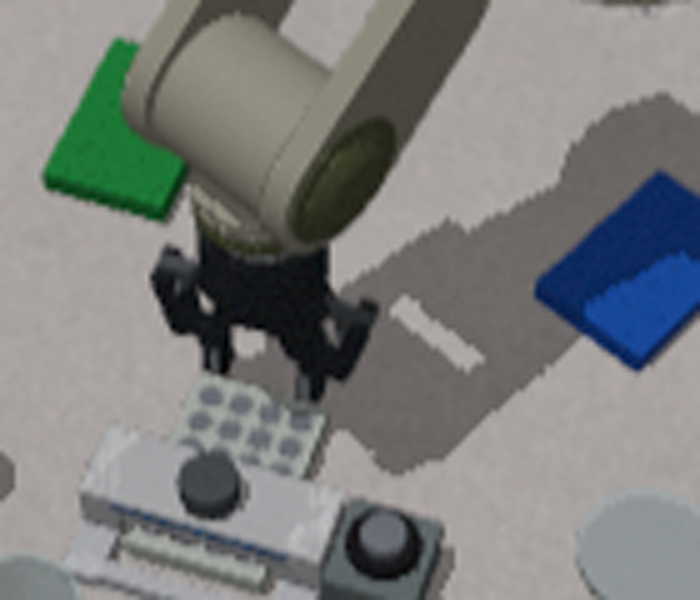

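jog_arm --travel '[[0.002, 0.0002, 0], [0.002, 0.0002, 0], [0.002, 0.0002, 0], [0.001, 0.0001, 0], [0.001, 0.0001, 0], [0, 0, 0]]' --dr '[[0, 0, 0], [0, 0, 0], [0, 0, 0], [0, 0, 0], [0, 0, 0], [0, 0, 0]]'

```text
time_s: 9.35
position: [0.5145, -0.0576, 0.0046]
tool_rot: [[0.996, 0.086, -0.001], [0.086, -0.996, 0.0], [-0.001, -0.0, -1.0]]
ft_force: [-0.6, -1.0, -0.3]
grip_width: 0.0499
```

jog_arm --travel '[[0.001, 0.0001, 0], [0.001, 0.0001, 0], [0, 0, 0]]' --dr '[[0, 0, 0], [0, 0, 0], [0, 0, 0]]'

```text
time_s: 9.6
position: [0.5165, -0.0574, 0.0046]
tool_rot: [[0.996, 0.086, -0.001], [0.086, -0.996, 0.0], [-0.001, -0.0, -1.0]]
ft_force: [-0.4, -0.2, -0.1]
grip_width: 0.0503
```

jog_arm --travel '[[0.001, 0.0001, 0], [0, 0, 0]]' --dr '[[0, 0, 0], [0, 0, 0]]'

```text
time_s: 9.77
position: [0.5174, -0.0573, 0.0046]
tool_rot: [[0.996, 0.086, -0.001], [0.086, -0.996, 0.0], [-0.001, -0.0, -1.0]]
ft_force: [-0.6, 1.1, 1.0]
grip_width: 0.0499
```

jog_arm --travel '[[0.001, 0.0001, 0], [0, 0, 0]]' --dr '[[0, 0, 0], [0, 0, 0]]'

```text
time_s: 9.93
position: [0.5184, -0.0572, 0.0046]
tool_rot: [[0.996, 0.086, -0.001], [0.086, -0.996, 0.0], [-0.001, -0.0, -1.0]]
ft_force: [-0.1, -0.4, -0.2]
grip_width: 0.0499
```

jog_arm --travel '[[0.001, 0.0001, 0], [0, 0, 0]]' --dr '[[0, 0, 0], [0, 0, 0]]'

```text
time_s: 10.1
position: [0.519, -0.0571, 0.0045]
tool_rot: [[0.996, 0.086, -0.002], [0.086, -0.996, 0.0], [-0.002, -0.001, -1.0]]
ft_force: [-3.6, -1.2, 0.9]
grip_width: 0.05
```

```bash
python3 - <<'E'
from m import *
s=observe(); print(s['position'],s['ft_force'],toreader(s['position'][:2]))
im=snap('scene','scene7.png'); 
b=(280,170,360,240); a=im['color'][b[1]:b[3],b[0]:b[2],::-1]; cv2.imwrite('pics/s7.png',cv2.resize(a,None,fx=8,fy=8,interpolation=cv2.INTER_CUBIC))
E
```

```text
[ 0.51898197 -0.05707926  0.00453557] [-3.56393157 -1.16774835  0.93875035] [[-0.09502122 -0.0017624 ]]
```

View pics/s7.png

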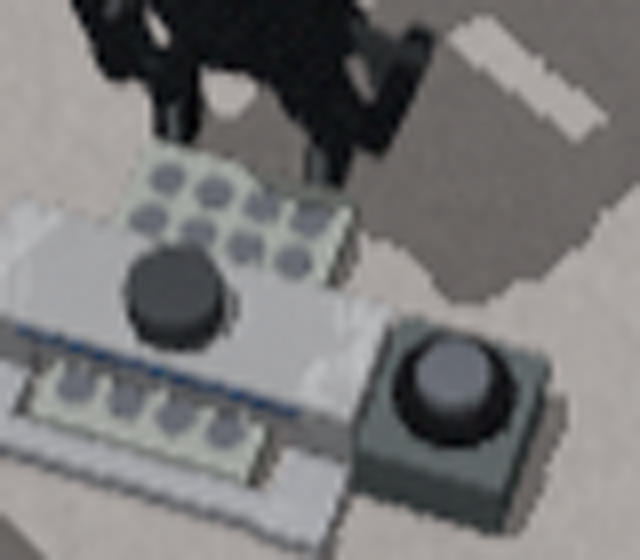

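jog_arm --travel '[[0.001, 0.0001, 0], [0, 0, 0], [0, 0, 0]]' --dr '[[0, 0, 0], [0, 0, 0], [0, 0, 0]]'

```text
time_s: 10.4
position: [0.519, -0.057, 0.0045]
tool_rot: [[0.996, 0.086, -0.004], [0.086, -0.996, 0.0], [-0.004, -0.001, -1.0]]
ft_force: [-7.8, -2.2, 4.9]
grip_width: 0.05
```

jog_arm --travel '[[0.001, 0.0001, 0], [0, 0, 0], [0, 0, 0]]' --dr '[[0, 0, 0], [0, 0, 0], [0, 0, 0]]'

```text
time_s: 10.65
position: [0.519, -0.057, 0.0045]
tool_rot: [[0.996, 0.086, -0.006], [0.086, -0.996, 0.0], [-0.006, -0.001, -1.0]]
ft_force: [-13.4, -4.3, 7.3]
grip_width: 0.05
```

jog_arm --travel '[[-0.002, -0.0002, 0], [-0.002, -0.0002, 0], [-0.006, -0.0005, 0], [-0.01, -0.0009, 0], [-0.015, -0.0013, 0], [-0.015, -0.0013, 0], [0, 0, 0.03], [0, 0, 0.04], [0, 0.01, 0.04], [0, 0.03, 0.02], [0, 0.038, 0], [0, 0.038, 0], [0, 0, 0]]' --dr '[[0, 0, 0], [0, 0, 0], [0, 0, 0], [0, 0, 0], [0, 0, 0], [0, 0, 0], [0, 0, 0], [0, 0, 0], [0, 0, 0], [0, 0, 0], [0, 0, 0], [0, 0, 0], [0, 0, 0]]' --jaw 0.05

```text
time_s: 11.73
position: [0.4704, 0.0596, 0.1351]
tool_rot: [[0.996, 0.091, 0.0], [0.091, -0.996, 0.002], [0.0, -0.002, -1.0]]
ft_force: [-1.4, 0.1, -0.4]
grip_width: 0.0494
```

```bash
python3 - <<'E'
from m import *
s=observe(); print(s['position'],s['ft_force'],toreader(s['position'][:2]),s['tool_rot'])
for n,b in(('scene',(280,170,360,240)),('top',(285,170,365,240))):
    im=snap(n,n+'8.png'); a=im['color'][b[1]:b[3],b[0]:b[2],::-1]; cv2.imwrite('pics/%s8c.png'%n,cv2.resize(a,None,fx=8,fy=8,interpolation=cv2.INTER_CUBIC))
E
```

```text
[0.47042261 0.0596498  0.13510544] [-1.3509604   0.07791476 -0.37902704] [[-0.13315908  0.11877468]] [[ 9.95894604e-01  9.05198905e-02  2.94079498e-04]
 [ 9.05192517e-02 -9.95893201e-01  1.73146453e-03]
 [ 4.49603752e-04 -1.69773633e-03 -9.99998458e-01]]
```

View pics/scene8c.png

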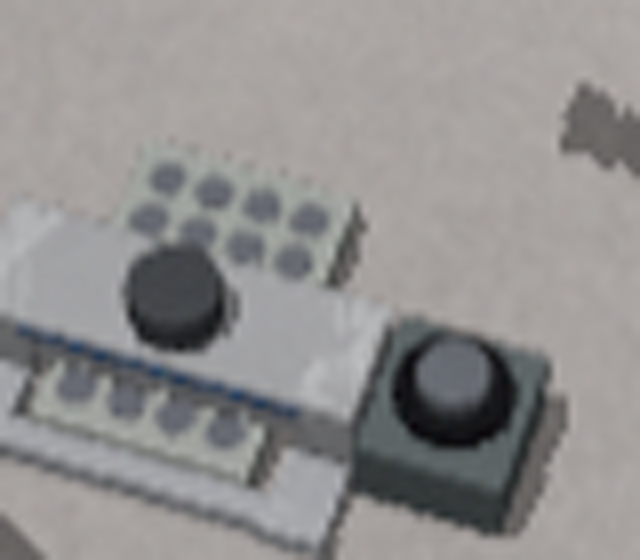

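View pics/top8c.png

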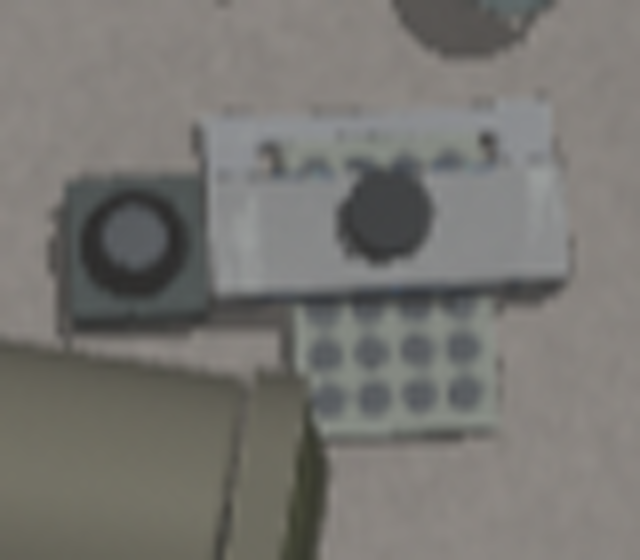

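```bash
python3 - <<'E'
from m import *
for f,b,o in(('top8.png',(320,210,350,224),1),('scene8.png',(293,186,326,200),1)):
    P,ar,uv=platepose(load(f),b); r=toreader(P); print(f); print(np.c_[uv,ar,r*1000].round(1))
E
```

```text
top8.png
[[320.3 214.4  13.  -50.   45. ]
 [342.4 212.9  10.5 -49.  -30.2]
 [336.6 213.1   8.6 -48.8 -10.5]
 [330.9 213.5   8.4 -49.    8.9]
 [342.7 218.7  10.6 -68.8 -29.8]
 [336.9 219.    8.4 -68.9 -10.2]
 [331.2 219.4   9.7 -69.1   9. ]
 [323.9 220.6  13.5 -71.9  33.9]]
scene8.png
[[300.4 191.7  14.1 -68.1 -28.2]
 [306.4 193.6  13.2 -67.7  -8.4]
 [312.4 195.2  13.5 -68.2  10.9]
 [298.  197.2  13.5 -47.3 -28.3]
 [318.3 197.1  13.  -67.5  30. ]
 [324.1 198.    8.5 -70.2  47.9]
 [304.4 198.5   7.2 -49.1  -8.3]]
```

jog_arm --travel '[[0.0267, -0.0003, 0], [0.0267, -0.0003, 0], [0.0267, -0.0003, 0], [0.0267, -0.0003, 0], [0.0267, -0.0003, 0], [0, 0, 0], [0, 0, -0.02], [0, 0, -0.02], [0, 0, -0.02], [0, 0, 0], [0, 0, 0]]' --dr '[[0, 0, 0], [0, 0, 0], [0, 0, 0], [0, 0, 0], [0, 0, 0], [0, 0, 0], [0, 0, 0], [0, 0, 0], [0, 0, 0], [0, 0, 0], [0, 0, 0]]' --jaw 0

```text
time_s: 12.75
position: [0.6043, 0.0522, 0.0742]
tool_rot: [[0.996, 0.084, -0.003], [0.084, -0.996, 0.0], [-0.003, -0.001, -1.0]]
ft_force: [-0.1, 0.7, 0.9]
grip_width: 0.0001
```

```bash
python3 - <<'E'
from m import *
s=observe(); print(s['position'],s['ft_force'],toreader(s['position'][:2]),s['grip_width'])
for n,b in(('scene',(280,140,380,240)),):
    im=snap(n,n+'9.png'); a=im['color'][b[1]:b[3],b[0]:b[2],::-1]; cv2.imwrite('pics/%s9c.png'%n,cv2.resize(a,None,fx=6,fy=6,interpolation=cv2.INTER_CUBIC))
E
```

```text
[0.60429297 0.05217001 0.07416866] [-0.13629693  0.70989577  0.92779735] [[-0.00046008  0.0995863 ]] 5.843353197425206e-05
```

View pics/scene9c.png

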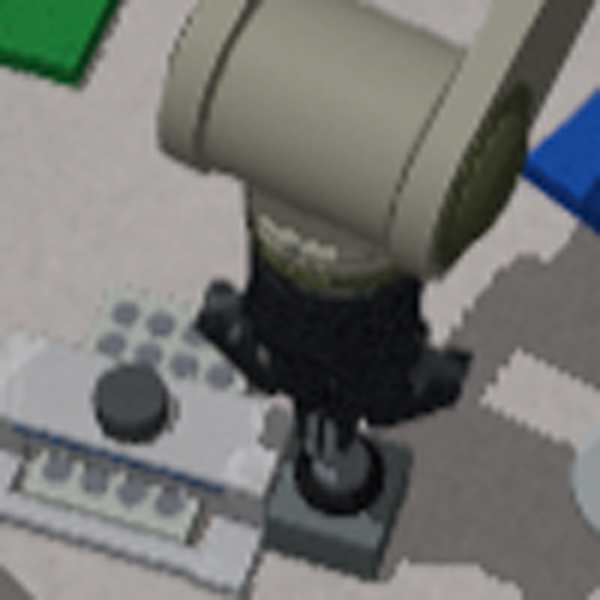

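jog_arm --travel '[[0, 0.006, 0], [0, 0, -0.006], [0, 0, -0.006], [0, 0, 0]]' --dr '[[0, 0, 0], [0, 0, 0], [0, 0, 0], [0, 0, 0]]'

```text
time_s: 13.13
position: [0.6045, 0.0594, 0.0618]
tool_rot: [[0.996, 0.086, -0.002], [0.086, -0.996, 0.0], [-0.002, -0.001, -1.0]]
ft_force: [-0.6, 1.1, 1.6]
grip_width: 0.0001
```

jog_arm --travel '[[0, 0, -0.002], [0, 0, -0.002], [0, 0, -0.001], [0, 0, 0]]' --dr '[[0, 0, 0], [0, 0, 0], [0, 0, 0], [0, 0, 0]]'

```text
time_s: 13.47
position: [0.6048, 0.0593, 0.0576]
tool_rot: [[0.996, 0.086, -0.001], [0.086, -0.996, 0.0], [-0.001, -0.001, -1.0]]
ft_force: [-1.6, 0.6, 3.5]
grip_width: -0.0
```

jog_arm --travel '[[0, 0, -0.001], [0, 0, -0.001], [0, 0, 0]]' --dr '[[0, 0, 0], [0, 0, 0], [0, 0, 0]]'

```text
time_s: 13.72
position: [0.6048, 0.0593, 0.0561]
tool_rot: [[0.996, 0.086, -0.001], [0.086, -0.996, 0.0], [-0.001, -0.0, -1.0]]
ft_force: [-2.6, 1.2, 6.7]
grip_width: -0.0
```

jog_arm --travel '[[0, 0, -0.001], [0, 0, -0.001], [0, 0, 0], [0, 0, 0]]' --dr '[[0, 0, 0], [0, 0, 0], [0, 0, 0], [0, 0, 0]]'

```text
time_s: 14.05
position: [0.6049, 0.0593, 0.0558]
tool_rot: [[0.996, 0.086, 0.001], [0.086, -0.996, 0.0], [0.001, 0.0, -1.0]]
ft_force: [-7.6, 1.2, 20.9]
grip_width: 0.0001
```

jog_arm --travel '[[0, 0, -0.001], [0, 0, -0.001], [0, 0, 0], [0, 0, 0]]' --dr '[[0, 0, 0], [0, 0, 0], [0, 0, 0], [0, 0, 0]]'

```text
time_s: 14.38
position: [0.605, 0.0593, 0.0555]
tool_rot: [[0.996, 0.086, 0.002], [0.086, -0.996, -0.0], [0.002, 0.0, -1.0]]
ft_force: [-13.4, 2.1, 34.1]
grip_width: -0.0001
```

```bash
python3 - <<'E'
from m import *
s=observe(); print(s['position'],s['ft_force'],toreader(s['position'][:2]),s['grip_width'])
for n,b in(('scene',(320,195,360,240)),):
    im=snap(n,n+'10.png'); a=im['color'][b[1]:b[3],b[0]:b[2],::-1]; cv2.imwrite('pics/%s10c.png'%n,cv2.resize(a,None,fx=13,fy=13,interpolation=cv2.INTER_CUBIC))
E
```

```text
[0.60498695 0.05928194 0.05554548] [-13.3734109    2.06533569  34.13700927] [[0.00085478 0.10660999]] -0.00010760188135298204
```

View pics/scene10c.png

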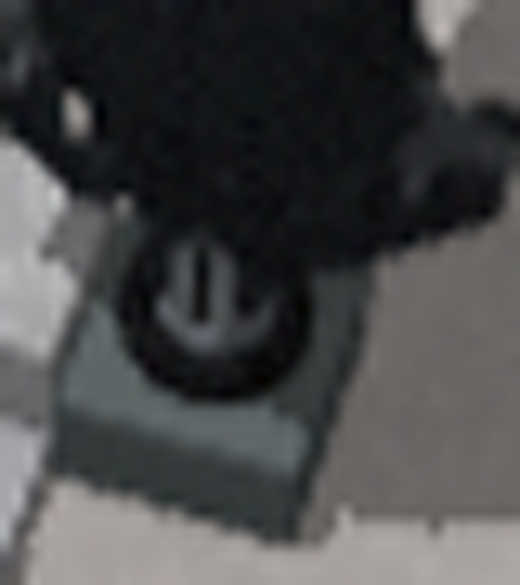

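jog_arm --travel '[[0, 0, 0.002], [0, 0, 0.002], [0, 0, 0], [0, 0, 0]]' --dr '[[0, 0, 0], [0, 0, 0], [0, 0, 0], [0, 0, 0]]'

```text
time_s: 14.77
position: [0.6048, 0.0593, 0.056]
tool_rot: [[0.996, 0.086, -0.001], [0.086, -0.996, 0.0], [-0.001, -0.0, -1.0]]
ft_force: [-3.3, 0.8, 9.4]
grip_width: 0.0
```

jog_arm --travel '[[0, 0, 0.0015], [0, 0, 0], [0, 0, 0]]' --dr '[[0, 0, 0], [0, 0, 0], [0, 0, 0]]'

```text
time_s: 15.02
position: [0.6048, 0.0592, 0.057]
tool_rot: [[0.996, 0.086, -0.001], [0.086, -0.996, 0.0], [-0.001, -0.0, -1.0]]
ft_force: [-2.9, 2.3, 4.5]
grip_width: -0.0001
```

jog_arm --travel '[[0, 0, 0.0015], [0, 0, 0], [0, 0, 0]]' --dr '[[0, 0, 0], [0, 0, 0], [0, 0, 0]]'

```text
time_s: 15.27
position: [0.6048, 0.0592, 0.0585]
tool_rot: [[0.996, 0.086, -0.001], [0.086, -0.996, 0.0], [-0.001, -0.0, -1.0]]
ft_force: [-1.2, 1.7, 3.0]
grip_width: 0.0
```

jog_arm --travel '[[0, 0, 0.0015], [0, 0, 0], [0, 0, 0]]' --dr '[[0, 0, 0], [0, 0, 0], [0, 0, 0]]'

```text
time_s: 15.52
position: [0.6049, 0.0592, 0.0601]
tool_rot: [[0.996, 0.086, -0.001], [0.086, -0.996, 0.0], [-0.001, -0.0, -1.0]]
ft_force: [0.2, 1.4, 2.0]
grip_width: -0.0004
```

jog_arm --travel '[[0, 0, 0.003], [0, 0, 0], [0, 0, 0]]' --dr '[[0, 0, 0], [0, 0, 0], [0, 0, 0]]'

```text
time_s: 15.77
position: [0.6048, 0.059, 0.063]
tool_rot: [[0.996, 0.086, -0.001], [0.086, -0.996, -0.0], [-0.001, -0.0, -1.0]]
ft_force: [-0.7, 0.7, -0.4]
grip_width: -0.0001
```

jog_arm --travel '[[0, 0, 0.01], [0, 0, 0.03], [0, 0, 0.04], [0, 0, 0.04], [-0.02, 0.02, 0.04], [-0.035, 0.02, 0], [-0.035, 0.02, 0], [-0.035, 0.02, 0], [-0.035, 0.02, 0], [-0.035, 0.02, 0], [0, 0, 0], [0, 0, 0]]' --dr '[[0, 0, 0], [0, 0, 0], [0, 0, 0], [0, 0, 0], [0, 0, 0], [0, 0, 0], [0, 0, 0], [0, 0, 0], [0, 0, 0], [0, 0, 0], [0, 0, 0], [0, 0, 0]]'

```text
time_s: 16.77
position: [0.4115, 0.1769, 0.2182]
tool_rot: [[0.996, 0.088, 0.0], [0.088, -0.996, 0.0], [0.0, -0.0, -1.0]]
ft_force: [1.2, 1.0, 0.7]
grip_width: -0.0
```

```bash
python3 - <<'E'
from m import *
s=observe(); print(s['time_s'],s['position'],s['ft_force'])
for n,b in(('scene',(280,170,360,240)),('top',(285,170,365,240))):
    im=snap(n,n+'11.png'); a=im['color'][b[1]:b[3],b[0]:b[2],::-1]; cv2.imwrite('pics/%s11c.png'%n,cv2.resize(a,None,fx=8,fy=8,interpolation=cv2.INTER_CUBIC))
    d=np.abs(im['color'].astype(int)-load(n+'0.png')['color'].astype(int)).max(2)
    cv2.imwrite('pics/%s_diff.png'%n,np.clip(d*3,0,255).astype(np.uint8))
for f,b in(('top11.png',(320,206,350,225)),('scene11.png',(293,186,326,200))):
    P,ar,uv=platepose(load(f),b); print(f); print((toreader(P)*1000).round(1).tolist())
E
```

```text
16.7667 [0.41148377 0.17692723 0.21816415] [1.20905352 1.04034894 0.65200717]
top11.png
[[-26.9, -8.7], [-40.3, 45.0], [-49.7, -30.3], [-49.6, -10.6], [-49.7, 9.0], [-49.8, 28.2], [-68.4, -29.9], [-68.4, -10.3], [-68.7, 9.1], [-68.9, 28.0], [-86.2, -19.7]]
scene11.png
[[-68.2, -28.1], [-67.8, -8.5], [-68.2, 10.9], [-47.4, -28.3], [-67.6, 29.9], [-70.1, 47.9], [-49.1, -8.3]]
```

View pics/top11c.png

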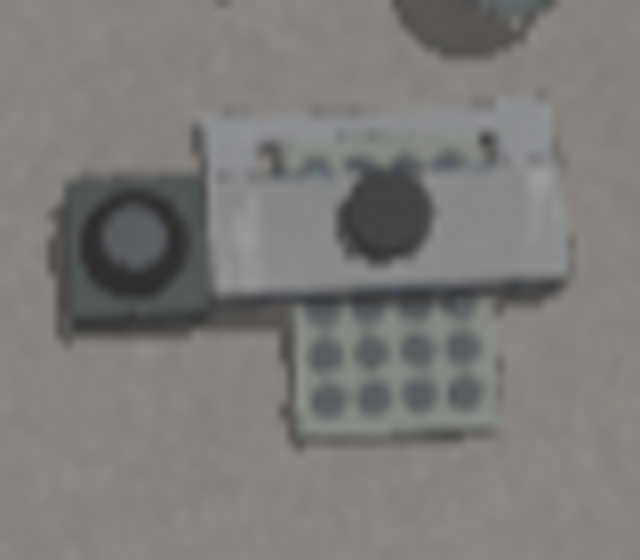

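View pics/scene11.png

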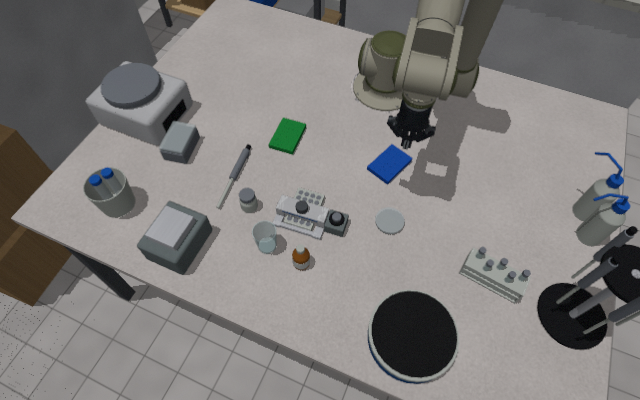

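View pics/scene_diff.png

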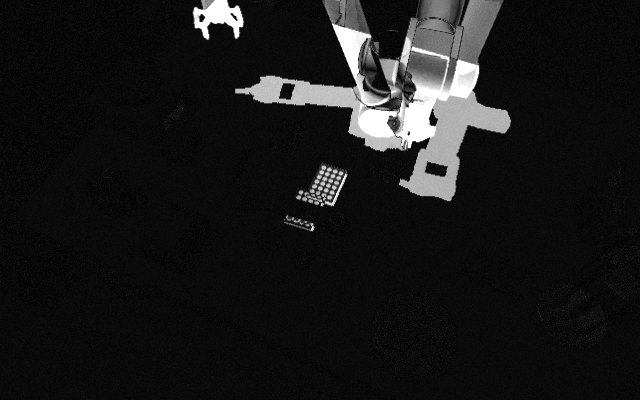

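View pics/top_diff.png

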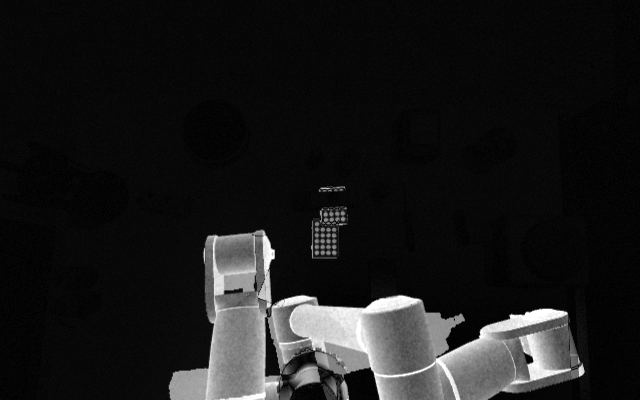

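```bash
python3 -c "
from rig import close_job; print(close_job())"
```

```text
the job is handed in; nothing more can be done
None
```

The plate is home against the end stop, the start button was then pressed fully and released, and the job was handed in at about 17 s of robot time.

**What I did**
- With both fingertips against its side, I pushed the plate into line with the opening. I then pushed it from behind under the bridge until it met the stop, without gripping or lifting it. The pushing force rose to about 13 N while the arm stopped moving.
- I backed off and checked the plate.
- I then closed the fingers and pressed the button. It met a hard stop after about 6 mm of travel, with a spring force of about 0.8 N/mm. I let it go completely.

**Last checks**
- **Position:** the plate centre reads reader x ≈ -20 mm in the top view and -19 mm in the scene view, against -19 mm expected. Sideways it is within about 1 mm of the centre line in both views.
- **Squareness:** the views give about +0.5° and -0.4°, which is within measurement noise. No gap to the stop is visible.
- **Button and surroundings:** the before/after pictures differ only in the plate, the arm and its shadow. The button is back up and nothing else on the bench shows as moved.

**What disagreed**
- The cameras put the button top at 57 mm, but contact began at about 62 mm. The force readings while pressing and releasing settled it as full travel.
- I pressed about 34 N past the button's hard stop with the fingertips, more than was needed but under the 40 N limit.

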